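# Sockets back on the carrying rail, in order of size

## Task

Move the four impact sockets from the grey tray rack to the aluminium carrying rail, one on each post, in order of size: the smallest on the post next to the red handle, the largest at the far end. Stand each one upright over its post, about central and flat on its foot; set it down rather than dropping it, and let none fall over.

Things in the scene. Friction and masses are not known exactly. Their poses are not given: they have to be found in the camera images.
- s24_mid (a point): the smallest of the four impact sockets, for 24 mm nuts: an upright dark steel cylinder 36 mm in diameter and 50 mm high, with a white painted ring round and on its upper end. Its underside is open: a bore 24 mm wide and 30 mm deep. This point is on its axis, half-way up (25 mm above its underside); z is its axis, up. About 0.2 kg.
- s30_mid (a point): the second smallest of the four impact sockets, for 30 mm nuts: an upright dark steel cylinder 44 mm in diameter and 54 mm high, with a yellow painted ring round and on its upper end. Its underside is open: a bore 30 mm wide and 30 mm deep. This point is on its axis, half-way up (27 mm above its underside); z is its axis, up. About 0.32 kg.
- s36_mid (a point): the second largest of the four impact sockets, for 36 mm nuts: an upright dark steel cylinder 52 mm in diameter and 58 mm high, with a green painted ring round and on its upper end. Its underside is open: a bore 36 mm wide and 30 mm deep. This point is on its axis, half-way up (29 mm above its underside); z is its axis, up. About 0.45 kg.
- s41_mid (a point): the largest of the four impact sockets, for 41 mm nuts: an upright dark steel cylinder 59 mm in diameter and 62 mm high, with a blue painted ring round and on its upper end. Its underside is open: a bore 41 mm wide and 30 mm deep. This point is on its axis, half-way up (31 mm above its underside); z is its axis, up. About 0.58 kg.
- rack: where the sockets stand at first: a fixed low grey sheet-metal tray, 78 (x) by 326 mm (y), end rims 20 mm above the table. Four steel pegs, 9 mm thick and 26 mm high, stand in a row along its y axis at -114, -38, 38 and 114 mm, one inside each socket, in any order. Origin: its centre, on the table; the sheet that the sockets stand on is 16 mm above it.
- foot1: place 1 of 4 along the aluminium rail (fixed, 56 x 346 mm, 14 mm high; places numbered in its +y direction, about 76 mm apart; its handle may be at either end): a black foot, 66 mm across, 8 mm thick, grey on top, with a post 9 mm thick, 26 mm high, that goes up inside a socket. Origin: centre of the foot's underside, 14 mm above the table; a socket stands 8 mm above it. y along the rail, z up.
- foot2: place 2 of 4 along the aluminium rail (fixed, 56 x 346 mm, 14 mm high; places numbered in its +y direction, about 76 mm apart; its handle may be at either end): a black foot, 66 mm across, 8 mm thick, grey on top, with a post 9 mm thick, 26 mm high, that goes up inside a socket. Origin: centre of the foot's underside, 14 mm above the table; a socket stands 8 mm above it. y along the rail, z up.
- foot3: place 3 of 4 along the aluminium rail (fixed, 56 x 346 mm, 14 mm high; places numbered in its +y direction, about 76 mm apart; its handle may be at either end): a black foot, 66 mm across, 8 mm thick, grey on top, with a post 9 mm thick, 26 mm high, that goes up inside a socket. Origin: centre of the foot's underside, 14 mm above the table; a socket stands 8 mm above it. y along the rail, z up.
- foot4: place 4 of 4 along the aluminium rail (fixed, 56 x 346 mm, 14 mm high; places numbered in its +y direction, about 76 mm apart; its handle may be at either end): a black foot, 66 mm across, 8 mm thick, grey on top, with a post 9 mm thick, 26 mm high, that goes up inside a socket. Origin: centre of the foot's underside, 14 mm above the table; a socket stands 8 mm above it. y along the rail, z up.
- handle: the rail's carrying handle: a red block with a low upright red loop, 60 mm wide across the rail, 50 mm high, fixed on one end of the rail, about 49 mm from the nearest post. The rail's other end carries only a low black stop. Origin at the centre of the block's underside, on the rail's top.

How it is judged (in metres and radians):
At the end, for the whole second after the job is handed in: Counting from the post next to the red handle, the sockets stand in the order 24, 30, 36, 41 mm, each over its post: its axis within 14 mm of the post's, standing on the foot (height within 4 mm), upright within 0.1 rad, and at rest (under 0.02 m/s) (((y of handle in the frame of foot1 below 0 m and (horizontal distance between s24_mid and foot1 below 0.014 m and z of s24_mid in the frame of foot1 between 0.029 and 0.037 m and angle between s24_mid's own z axis and vertical below 0.1 rad) and (horizontal distance between s30_mid and foot2 below 0.014 m and z of s30_mid in the frame of foot2 between 0.031 and 0.039 m and angle between s30_mid's own z axis and vertical below 0.1 rad) and (horizontal distance between s36_mid and foot3 below 0.014 m and z of s36_mid in the frame of foot3 between 0.033 and 0.041 m and angle between s36_mid's own z axis and vertical below 0.1 rad) and (horizontal distance between s41_mid and foot4 below 0.014 m and z of s41_mid in the frame of foot4 between 0.035 and 0.043 m and angle between s41_mid's own z axis and vertical below 0.1 rad)) or (not (y of handle in the frame of foot1 below 0 m) and (horizontal distance between s24_mid and foot4 below 0.014 m and z of s24_mid in the frame of foot4 between 0.029 and 0.037 m and angle between s24_mid's own z axis and vertical below 0.1 rad) and (horizontal distance between s30_mid and foot3 below 0.014 m and z of s30_mid in the frame of foot3 between 0.031 and 0.039 m and angle between s30_mid's own z axis and vertical below 0.1 rad) and (horizontal distance between s36_mid and foot2 below 0.014 m and z of s36_mid in the frame of foot2 between 0.033 and 0.041 m and angle between s36_mid's own z axis and vertical below 0.1 rad) and (horizontal distance between s41_mid and foot1 below 0.014 m and z of s41_mid in the frame of foot1 between 0.035 and 0.043 m and angle between s41_mid's own z axis and vertical below 0.1 rad))) and linear speed of each of s24, s30, s36, s41 below 0.02 m/s); the robot touches nothing.
It fails at once if a socket falls over (tilts by more than 0.7 rad) (angle between any of s24_mid, s30_mid, s36_mid, s41_mid's own z axis and vertical above 0.7 rad).
It fails at once if a socket is dropped or thrown (moves faster than 0.6 m/s, a fall of about 2 cm, while the fingers do not hold it) ((linear speed of s24 above 0.6 m/s and contact force between the fingers and s24 below 0.1 N) or (linear speed of s30 above 0.6 m/s and contact force between the fingers and s30 below 0.1 N) or (linear speed of s36 above 0.6 m/s and contact force between the fingers and s36 below 0.1 N) or (linear speed of s41 above 0.6 m/s and contact force between the fingers and s41 below 0.1 N)).
It also fails if it takes over 101 s, if anything falls off the work surface, if the arm or the gripper's body presses on something with over 40 N, if the wrist force passes 120 N, or if a joint passes its speed limit or range.

## Robot

A 6-joint arm with a two-finger parallel gripper is mounted at the origin on the work surface. World frame = base frame: x ahead of the robot, y to its left, z up, the work surface at z = 0. Lengths are in mm, angles in rad, forces in N, time in s.
With the tool pointing down it reaches from about 275 to 1000 mm from the base axis. Payload 8.4 kg.
Tool frame: the origin (TCP) lies midway between the tips of the shut fingers; the grasp point (between the pads) lies r.grip_point_offset behind it (r.grip_point_offset is the distance from the TCP to the grasp point, in mm); z points along the fingers, y is the direction in which the jaws open and shut (so a half turn about z gives the same grasp; the last joint's range is limited). The gripper opens to 85 mm and grips with 20 to 120 N. Pads are 22 mm wide; open, the fingers measure 114 mm over their backs; the gripper's body (76 mm by 85 mm) begins 54 mm behind the grasp point. The pads swing forward as they close: fully open they stand 13 mm farther back than shut.
Start: joints at [1.098, 0.353, 1.633, -0, 1.155, -0.002], TCP at [283.499, 557.007, 231.281] pointing down, gripper open.
Joint ranges: [-2.63, 2.63], [-0.92, 2.1], [0.06, 2.66], [-1.3, 4.44], [0, 2.69], [-3.02, 3.02]. Speed limits (rad/s): [2.22, 2.22, 2.79, 3.14, 3.14, 3.14].

## Interface

Orientations are given as [roll, pitch, yaw] about the fixed x, y, z axes, in that order (R = Rz(yaw) Ry(pitch) Rx(roll)).
In Python, from rig import r gives the robot as it stands.
- The arm moves only by the tool move_arm, never from a script. Its argument "targets" is one flat list of numbers, 5 for each row, row after row: the gripper's target within -1 to 1 (fully open at 1, half-way at 0, shut at -1), then the shift along the tool's x, y, z in cm, then the turn about the tool's z in degrees. In form: [gripper, tx, ty, tz, turn, gripper, tx, ty, tz, turn, ...]. A call has 1 to 10 rows; each row is the pose to reach, as a shift and turn from the pose commanded when the call began, along the tool's axes at that moment; what a row does not reach only later rows make up. A row lasts 1/10 s, in which the tool goes at most 50 mm and 8.59 degrees, less where a joint would pass 70% of its speed; a pose out of reach is approached as far as the arm can. A call with a gripper value outside its range is refused whole. The fingers move at their own pace and stop on an object; "squeeze" is the grip in N (left out, the last holds). Time passes only in rows, so rows that repeat a pose let the fingers close. It gives the time, the measured TCP pose, the force and the opening at its end, in the units of the state.
- r.sense(): the state, without advancing time (a new reading comes with each control period).
- r.grab_frame(name): name is "scene" or "side" or "wrist"; returns a dict with "img" (400x640x3 uint8, blue, green, red), "K" (3x3 intrinsics, pixels), "world_to_cam" (4x4, takes a point from world to camera coordinates). Camera axes: x right, y down, z forward; pixel columns grow to the right and rows downward; lengths in mm; the calibration is good to about 2 mm. A picture is of the moment at which its call begins. There is no depth.
- r.sign_off(): hands the job in, once; it reports no verdict.
Trained networks look in a picture, given as the dict that the camera call returned (one of the last four; its "shot" number tells which), for a name from the list of things; names that differ only in an ending like _2 or _b are one class to them, and where a whole thing is asked for, a point or a joint stands for the part that bears it (a point fixed in the world has none). Each returns a list of dicts, best first, with "conf" (0 to 1); they miss things now and then, are a little off and sometimes report something else, mostly with a low value. They report only what shows in the picture. A call takes as long as a camera call.
- r.outline_of(picture, thing): "region" (400x640 bool, what is visible of it).
- r.mark_of(picture, thing): "position" ([x, y, z] in mm, in world coordinates, good to about 4 mm: a listed point, or the origin of a listed thing).
The state is a dict: "clock": time; "qpos": joint angles; "qvel": joint speeds; "joint_efforts": joint torques, N m; "eef_pos": TCP position; "tcp_rot": TCP orientation; "contact_force": force on the tool from outside, world axes, zero at the start; "wrist_torque": the same for the moment, N m; "opening": opening from 0.0 (shut) to 1.0 (fully open).
Only numpy, scipy, OpenCV 4.12 (cv2) and the standard library are available. Lean on these libraries where they do the work, as an engineer would, in place of code of your own. Each camera call takes 0.05 s, during which the arm holds its last target.

## Working session

There is one attempt and no reset: what is moved stays moved. The work goes in short steps, Python scripts to look and compute and a tool call to move; the robot and the scene stay as the last step left them, time stands still between calls to the robot, and variables do not carry over. Pictures are saved under pics/ and viewed, and the job is handed in when it is done.

Besides the shell and the picture viewer there is one more tool, called after "Call:" in YAML: its name, and indented under it one key for each argument. move_arm: Moves the arm, as the interface text tells. Its arguments: {"type":"object","properties":{"targets":{"type":"array","items":{"type":"number"}},"squeeze":{"type":"number"}},"required":["targets"]}

```bash
ls; mkdir -p pics
python3 - <<'E'
from rig import r
import cv2
s=r.sense(); print(s['clock'],s['eef_pos'],s['tcp_rot'],s['opening'],r.grip_point_offset)
N=['s24_mid','s30_mid','s36_mid','s41_mid','rack','foot1','foot2','foot3','foot4','handle']
for c in ['scene','side']:
    p=r.grab_frame(c); cv2.imwrite(f'pics/{c}0.png',p['img'])
    for n in N:
        print(c,n,[([round(float(v),1) for v in m['position']],round(m['conf'],2)) for m in r.mark_of(p,n)[:4]])
print(r.sense()['clock'])
E
```

```text
pics
0.0 [283.31569042 556.58647194 230.57464592] [-3.14026272e+00  1.81508717e-05  2.67078379e+00] 1.0016701372333572 18.700000000000003
scene s24_mid [([537.4, 259.2, 44.4], 0.63)]
scene s30_mid [([553.0, 105.5, 44.5], 0.62)]
scene s36_mid [([534.0, 333.5, 45.5], 0.7)]
scene s41_mid [([545.0, 179.7, 50.6], 0.66)]
scene rack [([550.3, 218.8, -0.1], 0.81), ([487.3, -265.7, 17.4], 0.26)]
scene foot1 [([486.4, -267.5, 15.0], 0.94), ([495.4, -195.5, 14.7], 0.87), ([497.6, -116.0, 12.1], 0.62), ([477.0, -344.9, 15.3], 0.55)]
scene foot2 [([486.4, -267.5, 15.0], 0.94), ([495.4, -195.5, 14.7], 0.87), ([497.6, -116.0, 12.1], 0.62), ([477.0, -344.9, 15.3], 0.55)]
scene foot3 [([486.4, -267.5, 15.0], 0.94), ([495.4, -195.5, 14.7], 0.87), ([497.6, -116.0, 12.1], 0.62), ([477.0, -344.9, 15.3], 0.55)]
scene foot4 [([486.4, -267.5, 15.0], 0.94), ([495.4, -195.5, 14.7], 0.87), ([497.6, -116.0, 12.1], 0.62), ([477.0, -344.9, 15.3], 0.55)]
scene handle [([506.0, -69.4, 13.0], 0.5)]
side s24_mid [([537.4, 258.0, 36.3], 0.5)]
side s30_mid []
side s36_mid [([536.8, 331.4, 42.9], 0.56)]
side s41_mid [([544.4, 181.4, 48.6], 0.7)]
side rack [([542.6, 218.2, 3.4], 0.73)]
side foot1 [([496.0, -118.4, 13.9], 0.91), ([484.8, -270.1, 15.3], 0.71), ([494.0, -190.0, 13.7], 0.7), ([480.6, -342.9, 14.1], 0.58)]
side foot2 [([496.0, -118.4, 13.9], 0.91), ([484.8, -270.1, 15.3], 0.71), ([494.0, -190.0, 13.7], 0.7), ([480.6, -342.9, 14.1], 0.58)]
side foot3 [([496.0, -118.4, 13.9], 0.91), ([484.8, -270.1, 15.3], 0.71), ([494.0, -190.0, 13.7], 0.7), ([480.6, -342.9, 14.1], 0.58)]
side foot4 [([496.0, -118.4, 13.9], 0.91), ([484.8, -270.1, 15.3], 0.71), ([494.0, -190.0, 13.7], 0.7), ([480.6, -342.9, 14.1], 0.58)]
side handle [([502.1, -69.8, 14.4], 0.9)]
1.1
```

View pictures.

View pics/scene0.png

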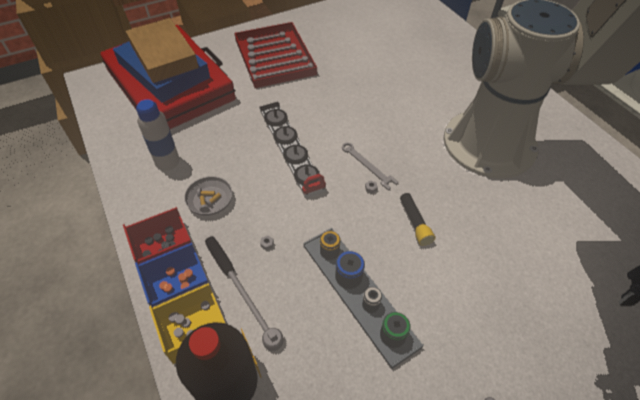

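View pics/side0.png

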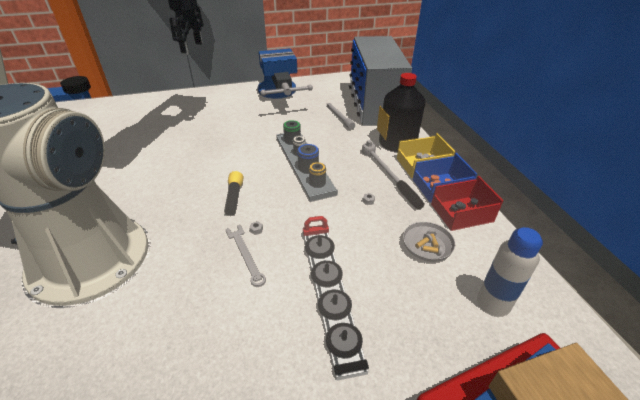

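Call:
move_arm:
  targets: [1,-3.85,-1.83,0,6.3,1,-7.7,-3.66,0,12.6,1,-11.55,-5.49,0,18.9,1,-15.4,-7.32,0,25.2,1,-19.25,-9.15,0,31.5,1,-23.1,-10.98,0,37.8,1,-26.95,-12.81,0,44.1,1,-30.8,-14.64,0,50.4,1,-34.65,-16.47,0,56.7,1,-38.5,-18.3,0,63]
  squeeze: 80

```text
clock: 2.1
eef_pos: [544.6, 217.8, 231.5]
tcp_rot: [3.141, -0.0, 1.567]
contact_force: [1.1, 0.2, -0.6]
opening: 1.0
```

Call:
move_arm:
  targets: [1,0,0,0,0,1,0,0,0,0]

```text
clock: 2.3
eef_pos: [543.9, 218.6, 231.2]
tcp_rot: [-3.141, -0.0, 1.57]
contact_force: [-0.6, 0.7, -0.7]
opening: 0.998
```

```bash
cat > h.py <<'E'
from rig import r
import cv2,numpy as np
def look(c,name,names,show=True):
    p=r.grab_frame(c); cv2.imwrite(f'pics/{name}.png',p['img'])
    out={}
    for n in names:
        out[n]=r.mark_of(p,n)
        print(c,n,[([round(float(v),1) for v in m['position']],round(m['conf'],2)) for m in out[n][:5]])
    return p,out
E
python3 - <<'E'
from h import *
s=r.sense(); print(s['clock'],s['eef_pos'],s['tcp_rot'],s['opening'],s['contact_force'])
N=['s24_mid','s30_mid','s36_mid','s41_mid','rack']
look('wrist','w1',N); look('side','s1',N)
E
```

```text
2.3 [543.88660078 218.57411804 231.15907726] [-3.14121603e+00 -1.74380834e-04  1.56997348e+00] 0.9975117143848223 [-0.55014052  0.65306617 -0.72162501]
wrist s24_mid []
wrist s30_mid [([552.3, 105.9, 43.0], 0.66)]
wrist s36_mid [([537.6, 333.3, 43.8], 0.9), ([550.4, 108.2, 44.3], 0.17)]
wrist s41_mid [([546.5, 185.1, 49.1], 0.97)]
wrist rack [([540.0, 218.6, 1.4], 0.8)]
side s24_mid [([537.3, 254.1, 39.4], 0.65), ([485.8, -271.5, 13.4], 0.52), ([502.7, -69.9, 11.7], 0.43)]
side s30_mid [([552.4, 105.5, 44.2], 0.6)]
side s36_mid [([538.0, 332.9, 44.5], 0.81)]
side s41_mid []
side rack [([539.9, 215.9, 1.5], 0.83)]
```

View pics/w1.png

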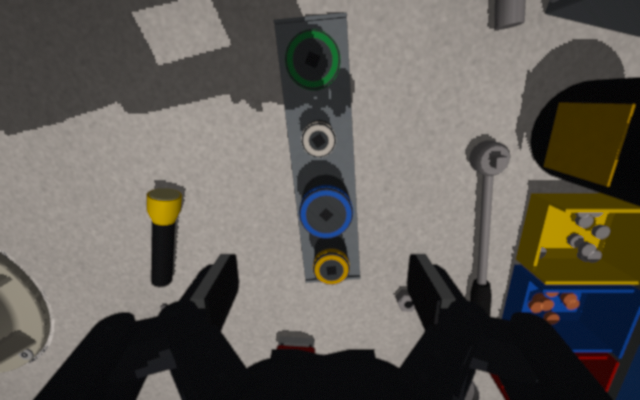

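The wrist view shows the rings: green at (313,60), white (318,139), blue (326,214) and yellow (331,267). I'll back-project the ring centres at their known top heights.

```bash
cat >> h.py <<'E'
def backproj(p,uv,z):
    K=np.array(p['K']);T=np.array(p['world_to_cam']);R=T[:3,:3];t=T[:3,3]
    C=-R.T@t; d=R.T@np.linalg.inv(K)@np.array([uv[0],uv[1],1.]); return C+d*(z-C[2])/d[2]
def proj(p,X):
    X=np.asarray(X,float);c=np.array(p['world_to_cam'])@np.append(X,1); q=np.array(p['K'])@c[:3]; return q[:2]/q[2]
RNG={'g':((45,90,40),(85,255,255)),'b':((100,110,50),(125,255,255)),'y':((15,110,60),(35,255,255)),'w':((0,0,170),(180,60,255))}
def ring(p,col,uv,z,rad=40):
    hsv=cv2.cvtColor(p['img'],cv2.COLOR_BGR2HSV); m=cv2.inRange(hsv,*[np.array(a) for a in RNG[col]])
    w=np.zeros_like(m); cv2.circle(w,tuple(int(a) for a in uv),rad,255,-1); m&=w
    cs,_=cv2.findContours(m,cv2.RETR_EXTERNAL,cv2.CHAIN_APPROX_NONE)
    c=max(cs,key=cv2.contourArea); h=cv2.convexHull(c); (cu,cv_),ax,a=cv2.fitEllipse(h) if len(h)>5 else cv2.minAreaRect(h)
    P=backproj(p,(cu,cv_),z); print(col,np.round([cu,cv_],1),np.round(ax,1),'->',np.round(P,1)); return P
E
python3 - <<'E'
from h import *
p=r.grab_frame('wrist')
print(np.round(-np.array(p['world_to_cam'])[:3,:3].T@np.array(p['world_to_cam'])[:3,3]), np.round(p['K'],0).tolist())
for c,uv,z in [('g',(313,60),74),('w',(318,139),66),('b',(326,214),78),('y',(331,267),70)]: ring(p,c,uv,z,30)
E
```

```text
[544. 300. 375.] [[296.0, 0.0, 322.0], [0.0, 296.0, 196.0], [0.0, 0.0, 1.0]]
g [314.1  59.9] [53.  58.1] -> [536.1 332.9  74. ]
w [318.9 141. ] [26.1 26.9] -> [540.3 256.8  66. ]
b [325.9 212.2] [52.8 53.6] -> [547.7 182.1  78. ]
y [330.9 267.1] [35.  36.8] -> [554.2 108.9  70. ]
```

Call:
move_arm:
  targets: [1,-2,0.15,0,0,1,-3.7,0.25,0,0,1,-3.7,0.25,4,0,1,-3.7,0.25,8,0,1,-3.7,0.25,12,0,1,-3.7,0.25,15,0,1,-3.7,0.25,17.5,0,1,-3.7,0.25,19.3,0,1,-3.7,0.25,20.3,0,1,-3.7,0.25,20.3,0]

```text
clock: 3.95
eef_pos: [545.4, 181.6, 27.2]
tcp_rot: [-3.14, 0.001, 1.571]
contact_force: [-0.8, -0.1, 1.2]
opening: 1.002
```

Run:
```python
from h import *
p=r.grab_frame('wrist'); cv2.imwrite('pics/w2.png',p['img'])
print(r.sense()['eef_pos'],r.sense()['contact_force'])
ring(p,'b',proj(p,(546.5,182,78)),78,90)
```

```text
[546.08768562 181.93417717  28.22236256] [-0.94386399  0.33675181  0.77757475]
b [327.  319.8] [116.1 143.8] -> [547.8 180.5  78. ]
```

View pics/w2.png

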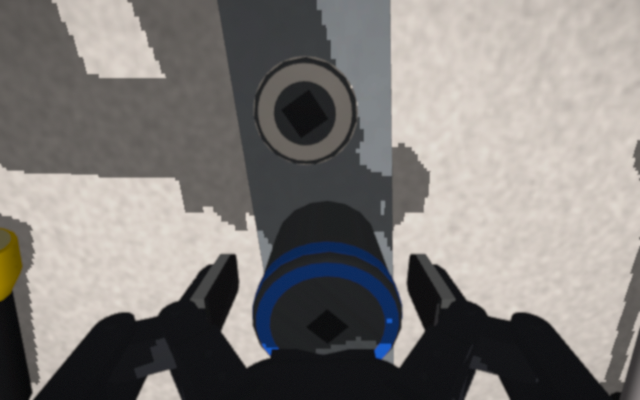

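Blue socket centred between the pads (ring centre about (327,320)). Closing.

Call:
move_arm:
  targets: [-1,0,0,0,0,-1,0,0,0,0,-1,0,0,0,0,-1,0,0,0,0,-1,0,0,0,0,-1,0,0,0,0]
  squeeze: 80

```text
clock: 4.6
eef_pos: [547.2, 182.5, 30.3]
tcp_rot: [3.139, -0.001, 1.571]
contact_force: [-2.2, -0.8, 12.8]
opening: 0.657
```

Call:
move_arm:
  targets: [-1,0,0,-1,0,-1,0,0,-3,0,-1,0,0,-5,0,-1,0,0,-8,0,-1,0,0,-11,0,-1,0,0,-13,0,-1,0,0,-13,0,-1,0,0,-13,0]

```text
clock: 5.4
eef_pos: [545.6, 182.2, 158.1]
tcp_rot: [-3.142, 0.0, 1.571]
contact_force: [0.3, 0.2, -6.9]
opening: 0.652
```

Run:
```python
from h import *
p=r.grab_frame('wrist'); cv2.imwrite('pics/w3.png',p['img'])
s=r.sense();e=s['eef_pos'];print(e,s['contact_force'],s['opening'])
ring(p,'b',proj(p,(547,181,78+e[2]-28)),78+e[2]-28,90)
```

```text
[545.10438261 181.9659375  157.22337969] [-0.1704296   0.07117156 -6.27325145] 0.6515491247289323
b [322.5 316.2] [114.8 139.3] -> [546.3 181.2 207.2]
```

View pics/w3.png

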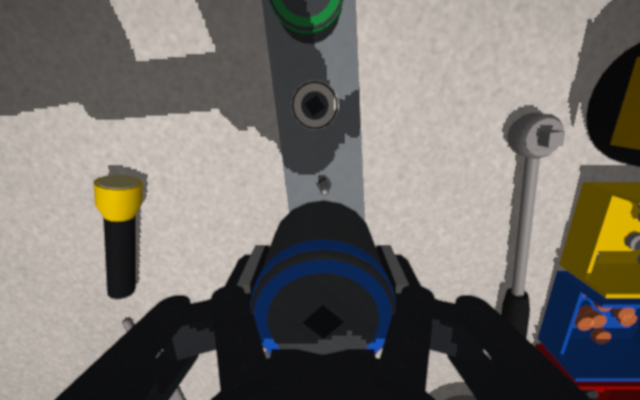

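Call:
move_arm:
  targets: [-1,-1.5,-0.2,0,0,-1,-4,-0.5,0,0,-1,-7.5,-0.9,0,0,-1,-11.5,-1.4,0,0,-1,-15.5,-1.9,0,0,-1,-19.5,-2.4,0,0,-1,-23.5,-2.9,0,0,-1,-27.5,-3.4,0,0,-1,-31.5,-3.9,0,0,-1,-35.5,-4.4,0,0]

```text
clock: 6.45
eef_pos: [500.4, -174.5, 156.9]
tcp_rot: [-3.139, -0.001, 1.571]
contact_force: [0.0, 0.4, -6.1]
opening: 0.649
```

Call:
move_arm:
  targets: [-1,-4,-0.5,0,0,-1,-8,-1,0,0,-1,-12,-1.5,0,0,-1,-15,-1.9,0,0,-1,-16.5,-2.1,0,0,-1,-17.1,-2.2,0,0,-1,-17.1,-2.2,0,0,-1,-17.1,-2.2,0,0,-1,-17.1,-2.2,0,0]

```text
clock: 7.35
eef_pos: [480.5, -342.5, 158.1]
tcp_rot: [-3.141, -0.001, 1.572]
contact_force: [-0.2, 0.6, -5.9]
opening: 0.656
```

Run:
```python
from h import *
p,o=look('wrist','w4',['foot1','handle'])
s=r.sense();e=s['eef_pos'];print(s['clock'],e,s['contact_force'],s['opening'])
look('side','s4',['foot1','handle','s41_mid'])
look('scene','c4',['foot1','handle','s41_mid'])
```

```text
wrist foot1 [([480.0, -346.6, 13.6], 0.93), ([486.9, -265.9, 14.7], 0.8), ([488.6, -196.8, 16.4], 0.8)]
wrist handle []
7.5 [ 480.62882835 -342.9245053   158.3826309 ] [ 0.35499599 -0.46019103 -4.74351165] 0.6508650409268396
side foot1 [([481.9, -341.9, 14.0], 0.92), ([492.8, -115.0, 9.7], 0.65), ([494.7, -190.0, 11.5], 0.51), ([501.4, -69.7, 15.4], 0.22)]
side handle [([501.2, -70.4, 13.5], 0.66), ([538.3, 257.2, 39.8], 0.26)]
side s41_mid [([483.3, -340.6, 180.1], 0.67), ([479.4, -342.5, 11.2], 0.49)]
scene foot1 [([496.8, -196.1, 12.5], 0.86), ([485.6, -266.9, 18.3], 0.69), ([480.7, -342.9, 14.4], 0.67), ([500.6, -116.9, 12.5], 0.54), ([531.4, 335.3, 49.9], 0.5)]
scene handle [([505.9, -74.3, 13.7], 0.5)]
scene s41_mid [([476.0, -346.7, 175.2], 0.91)]
```

View pics/w4.png

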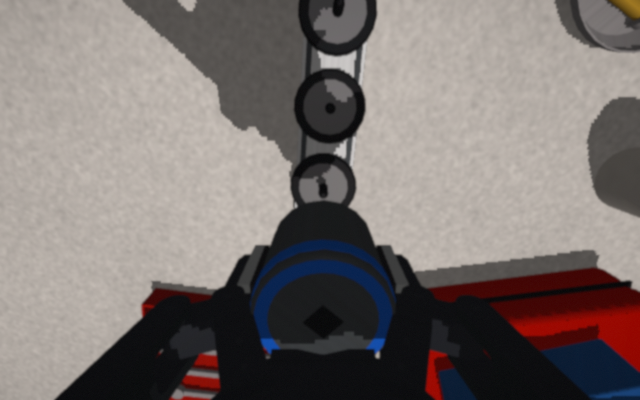

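View pics/s4.png

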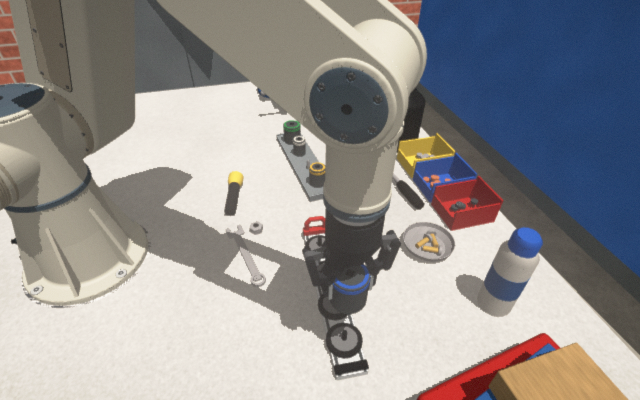

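Run:
```python
from h import *
p=r.grab_frame('wrist')
for uv in [(338,12),(330,106),(324,186)]: print(np.round(backproj(p,uv,20),1))
# all estimates, fit line: index k from far end (0) to handle (3)
D=[(0,480,-346.6),(1,486.9,-265.9),(2,488.6,-196.8),(0,481.9,-341.9),(3,492.8,-115),(2,494.7,-190),(2,496.8,-196.1),(1,485.6,-266.9),(0,480.7,-342.9),(3,500.6,-116.9),
(1,486.4,-267.5),(2,495.4,-195.5),(3,497.6,-116),(0,477,-344.9),(3,496,-118.4),(1,484.8,-270.1),(2,494,-190),(0,480.6,-342.9)]
D=np.array(D);A=np.c_[np.ones(len(D)),D[:,0]]
s=np.linalg.lstsq(A,D[:,1:],rcond=None)[0];print(s)
for k in range(4):print(k,s[0]+k*s[1])
```

```text
[ 493.8 -195.9   20. ]
[ 487.8 -270.9   20. ]
[ 482.4 -347.2   20. ]
[[ 480.41534653 -343.81039604]
 [   5.88168317   75.54950495]]
0 [ 480.41534653 -343.81039604]
1 [ 486.2970297  -268.26089109]
2 [ 492.17871287 -192.71138614]
3 [ 498.06039604 -117.16188119]
```

Call:
move_arm:
  targets: [-1,-0.15,0,1.5,0,-1,-0.15,0,4,0,-1,-0.15,0,6.5,0,-1,-0.15,0,8.5,0,-1,-0.15,0,10,0,-1,-0.15,0,11,0,-1,-0.15,0,11.5,0,-1,-0.15,0,11.5,0,-1,-0.15,0,11.5,0]

```text
clock: 8.85
eef_pos: [480.8, -345.6, 43.9]
tcp_rot: [3.141, 0.001, 1.571]
contact_force: [0.0, -0.4, -4.6]
opening: 0.654
```

Call:
move_arm:
  targets: [-1,0,0,0.2,0,-1,0,0,0.4,0,-1,0,0,0.6,0,-1,0,0,0.7,0,-1,0,0,0.7,0,-1,0,0,0.7,0]

```text
clock: 9.45
eef_pos: [480.4, -345.3, 36.5]
tcp_rot: [3.142, 0.0, 1.571]
contact_force: [-1.6, 1.7, -1.1]
opening: 0.654
```

Run:
```python
from h import *
p,o=look('side','s5',['s41_mid'])
for k in range(3):
    p,o=look('wrist','w5',[])
    s=r.sense();print(s['clock'],s['eef_pos'],s['contact_force'])
```

```text
side s41_mid [([482.6, -346.0, 51.2], 0.57)]
9.6 [ 480.36559051 -345.27624553   36.52927955] [-1.96162246  0.81279591  1.21274474]
9.65 [ 480.35377861 -345.24709518   36.49109067] [-2.84052804  0.9751492   1.72434872]
9.7 [ 480.37729502 -345.26354163   36.52194235] [-2.42154096  0.75507731  2.21058198]
```

View pics/s5.png

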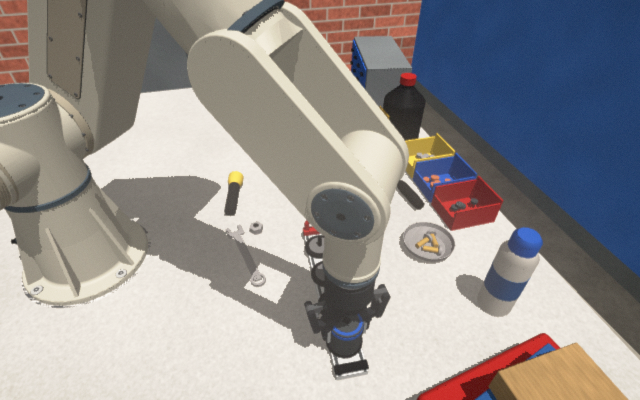

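Contact confirmed (force z went from −5 to +2 N at the expected height). Releasing.

Call:
move_arm:
  targets: [-0.2,0,0,0,0,0.3,0,0,0,0,0.6,0,0,0,0,1,0,0,0,0,1,0,0,0,0,1,0,0,0,0,1,0,0,0,0,1,0,0,-1,0,1,0,0,-4,0,1,0,0,-8,0]

```text
clock: 10.7
eef_pos: [479.3, -344.5, 116.2]
tcp_rot: [-3.139, -0.002, 1.571]
contact_force: [1.1, -0.6, 0.2]
opening: 0.997
```

Call:
move_arm:
  targets: [1,0,0,-4,0,1,0,0,-8,0,1,0,0,-12,0,1,0,0,-12,0]

```text
clock: 11.1
eef_pos: [482.9, -347.1, 243.2]
tcp_rot: [3.133, 0.006, 1.571]
contact_force: [0.6, -0.4, -0.4]
opening: 1.0
```

Run:
```python
from h import *
p,o=look('side','s6',['s41_mid'])
p,o=look('wrist','w6',['s41_mid'])
s=r.sense();print(s['clock'],s['eef_pos'],s['tcp_rot'],s['contact_force'])
```

```text
side s41_mid [([480.4, -347.1, 53.6], 0.82)]
wrist s41_mid [([478.0, -342.2, 53.6], 0.75)]
11.3 [ 479.74263786 -344.80423523  235.56523995] [-3.14048921e+00 -7.99412456e-04  1.57121681e+00] [-0.04224853  0.42842424 -0.15462058]
```

View pics/w6.png

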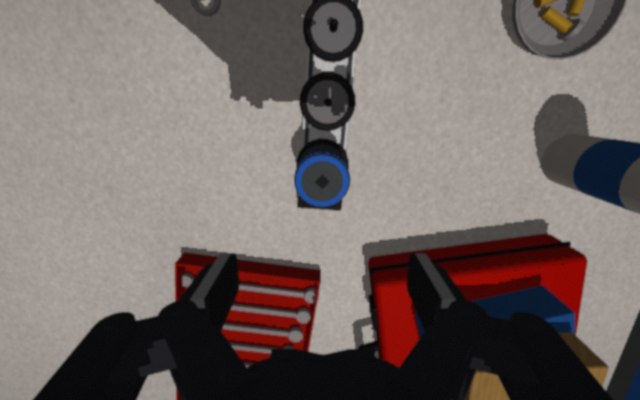

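Blue socket stands on its foot (wrist view at (322,181), mid z 53.6 vs 53 expected). Next is green.

Call:
move_arm:
  targets: [1,2.5,0.2,0,0,1,7,0.6,0,0,1,12,1,0,0,1,17,1.4,0,0,1,22,1.8,0,0,1,27,2.3,0,0,1,32,2.7,0,0,1,37,3.1,0,0,1,42,3.5,0,0,1,47,4,0,0]

```text
clock: 12.3
eef_pos: [518.8, 125.2, 234.9]
tcp_rot: [-3.139, 0.001, 1.571]
contact_force: [0.8, -0.6, 0.1]
opening: 1.004
```

Call:
move_arm:
  targets: [1,5,0.4,0,0,1,10,0.8,0,0,1,15,1.3,0,0,1,18.5,1.5,0,0,1,20.8,1.7,0,0,1,20.8,1.7,0,0,1,20.8,1.7,4,0,1,20.8,1.7,8,0,1,20.8,1.7,10,0,1,20.8,1.7,10,0]

```text
clock: 13.3
eef_pos: [534.2, 328.8, 131.9]
tcp_rot: [-3.135, 0.005, 1.571]
contact_force: [-0.7, 0.3, -0.2]
opening: 1.002
```

Run:
```python
from h import *
p,o=look('wrist','w7',['s36_mid'])
s=r.sense();print(s['clock'],s['eef_pos'],s['tcp_rot'],s['contact_force'])
ring(p,'g',proj(p,(537,333,74)),74,70)
```

```text
wrist s36_mid [([534.7, 330.7, 44.1], 0.88)]
13.4 [536.71690906 330.50226302 135.94303296] [-3.14026182e+00  1.00436160e-03  1.57077869e+00] [-0.09224274  0.55912509  0.4057245 ]
g [324.  207.2] [62.5 70.2] -> [535.5 332.9  74. ]
```

View pics/w7.png

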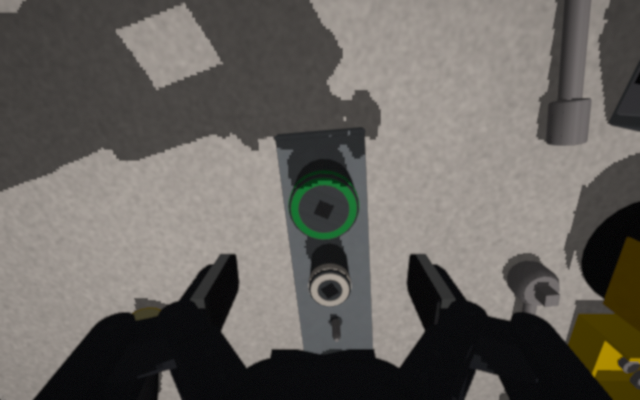

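Call:
move_arm:
  targets: [1,0.2,-0.1,3,0,1,0.2,-0.1,6,0,1,0.2,-0.1,8.5,0,1,0.2,-0.1,10,0,1,0.2,-0.1,10.7,0,1,0.2,-0.1,10.7,0,1,0.2,-0.1,10.7,0]

```text
clock: 14.1
eef_pos: [536.8, 333.8, 30.6]
tcp_rot: [3.14, -0.001, 1.571]
contact_force: [0.3, -0.4, 1.0]
opening: 1.0
```

Call:
move_arm:
  targets: [-1,0,0,0,0,-1,0,0,0,0,-1,0,0,0,0,-1,0,0,0,0,-1,0,0,0,0,-1,0,0,0,0]

```text
clock: 14.7
eef_pos: [536.2, 333.6, 30.9]
tcp_rot: [3.141, -0.001, 1.571]
contact_force: [-3.3, -1.1, 12.2]
opening: 0.577
```

Call:
move_arm:
  targets: [-1,0,0,-1,0,-1,0,0,-3,0,-1,0,0,-5,0,-1,0,0,-8,0,-1,0,0,-11,0,-1,0,0,-13,0,-1,0,0,-13,0,-1,0,0,-13,0]

```text
clock: 15.5
eef_pos: [535.5, 333.1, 158.9]
tcp_rot: [-3.141, 0.0, 1.571]
contact_force: [0.1, 0.5, -5.0]
opening: 0.575
```

Run:
```python
from h import *
p=r.grab_frame('wrist'); cv2.imwrite('pics/w8.png',p['img'])
s=r.sense();e=s['eef_pos'];print(e,s['tcp_rot'],s['contact_force'],s['opening'])
ring(p,'g',proj(p,(536,333,74+e[2]-29)),74+e[2]-29,90)
```

```text
[535.04620349 332.77067773 157.98780597] [-3.13992635e+00  1.07252507e-03  1.57123660e+00] [ 0.15297388 -0.0911722  -5.31512413] 0.5758856053316924
g [322.6 306.3] [ 97.4 117.1] -> [536.1 332.8 203. ]
```

View pics/w8.png

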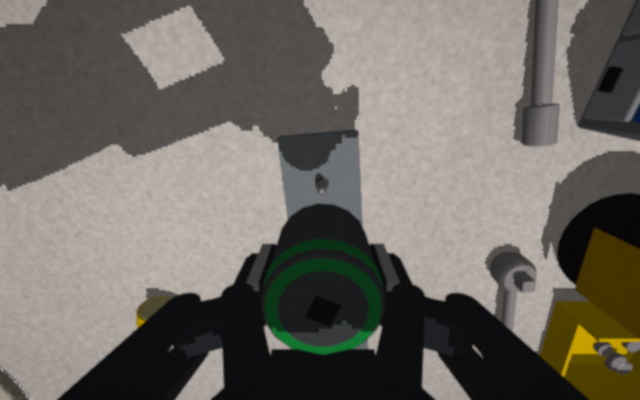

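Call:
move_arm:
  targets: [-1,-1.5,-0.1,0,0,-1,-4,-0.3,0,0,-1,-7.5,-0.6,0,0,-1,-12,-1,0,0,-1,-16.5,-1.3,0,0,-1,-21,-1.7,0,0,-1,-25.5,-2,0,0,-1,-30,-2.4,0,0,-1,-34.5,-2.8,0,0,-1,-39,-3.1,0,0]

```text
clock: 16.55
eef_pos: [503.1, -58.9, 158.1]
tcp_rot: [-3.139, -0.0, 1.571]
contact_force: [1.5, 0.0, -4.5]
opening: 0.577
```

Call:
move_arm:
  targets: [-1,-4.5,-0.4,0,0,-1,-9,-0.8,0,0,-1,-13.5,-1.1,0,0,-1,-17.5,-1.4,0,0,-1,-20,-1.6,0,0,-1,-21.3,-1.7,0,0,-1,-21.3,-1.7,0,0,-1,-21.3,-1.7,0,0,-1,-21.3,-1.7,0,0]

```text
clock: 17.45
eef_pos: [487.8, -268.5, 158.8]
tcp_rot: [-3.141, -0.001, 1.572]
contact_force: [0.7, 0.0, -5.0]
opening: 0.571
```

Run:
```python
from h import *
p,o=look('wrist','w9',['foot1','handle'])
s=r.sense();e=s['eef_pos'];print(s['clock'],e,s['tcp_rot'],s['contact_force'],s['opening'])
```

```text
wrist foot1 [([497.2, -117.6, 10.8], 0.93), ([486.7, -265.5, 13.8], 0.72), ([488.6, -196.2, 19.7], 0.62)]
wrist handle []
17.6 [ 488.29059788 -268.72001427  159.26996145] [-3.14145602e+00 -1.87565356e-04  1.57252678e+00] [ 0.03869306 -0.62877009 -4.57568983] 0.5759132089107137
```

View pics/w9.png

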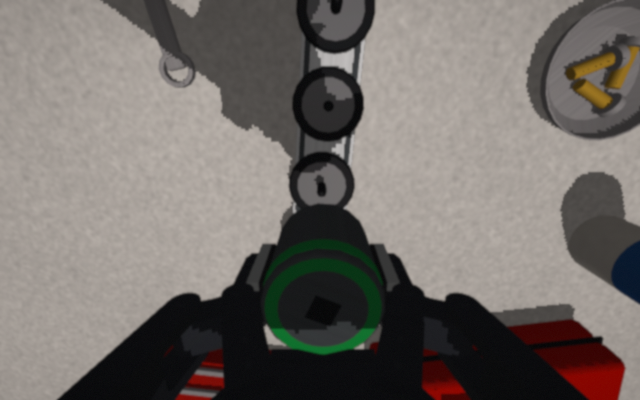

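Call:
move_arm:
  targets: [-1,-0.15,-0.1,1.5,0,-1,-0.15,-0.1,4,0,-1,-0.15,-0.1,6.5,0,-1,-0.15,-0.1,8.5,0,-1,-0.15,-0.1,10,0,-1,-0.15,-0.1,11,0,-1,-0.15,-0.1,11.5,0,-1,-0.15,-0.1,11.5,0,-1,-0.15,-0.1,11.5,0]

```text
clock: 18.5
eef_pos: [487.7, -271.4, 44.9]
tcp_rot: [3.141, 0.0, 1.571]
contact_force: [-0.2, -0.6, -4.5]
opening: 0.573
```

Call:
move_arm:
  targets: [-1,0,0,0.2,0,-1,0,0,0.4,0,-1,0,0,0.6,0,-1,0,0,0.7,0,-1,0,0,0.7,0,-1,0,0,0.7,0]

```text
clock: 19.1
eef_pos: [487.2, -271.2, 37.3]
tcp_rot: [-3.142, -0.0, 1.571]
contact_force: [-0.2, 0.8, -4.8]
opening: 0.576
```

Run:
```python
from h import *
p,o=look('side','s10',['s36_mid','s41_mid'])
for k in range(3):
    p,o=look('wrist','w10',[])
    s=r.sense();print(s['clock'],s['eef_pos'],s['contact_force'])
```

```text
side s36_mid [([490.6, -271.5, 48.8], 0.77)]
side s41_mid [([478.4, -344.9, 54.7], 0.79)]
19.3 [ 487.19324246 -271.19125355   37.31820131] [-0.08619108  0.57922527 -4.86438869]
19.35 [ 487.24025941 -271.22660649   37.339111  ] [-0.66384299 -0.92276086 -4.99991968]
19.4 [ 487.18940164 -271.19439317   37.32122675] [ 0.05929134  0.77830617 -5.39125761]
```

View pics/s10.png

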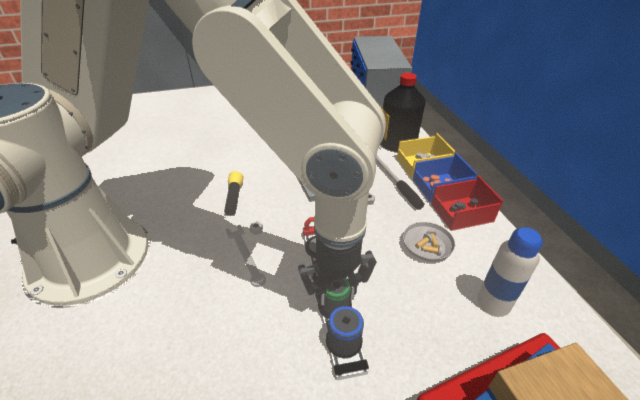

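Not in contact yet; lower slightly.

Call:
move_arm:
  targets: [-1,0,0,0.1,0,-1,0,0,0.1,0,-1,0,0,0.1,0]

```text
clock: 19.7
eef_pos: [487.2, -271.2, 37.0]
tcp_rot: [3.141, 0.0, 1.571]
contact_force: [-2.3, 0.3, 5.3]
opening: 0.573
```

Call:
move_arm:
  targets: [-1,0,0,0.1,0,-1,0,0,0.1,0,-1,0,0,0.1,0]

```text
clock: 20.0
eef_pos: [487.3, -271.3, 36.9]
tcp_rot: [3.141, 0.0, 1.571]
contact_force: [-6.5, 3.8, 16.9]
opening: 0.577
```

Call:
move_arm:
  targets: [-1,0,0,-0.1,0,-0.2,0,0,-0.1,0,0.3,0,0,-0.1,0,0.6,0,0,-0.1,0,1,0,0,-0.1,0,1,0,0,-0.1,0,1,0,0,-0.1,0,1,0,0,-0.1,0,1,0,0,-2,0,1,0,0,-6,0]

```text
clock: 21.0
eef_pos: [485.2, -270.1, 93.3]
tcp_rot: [-3.137, -0.003, 1.571]
contact_force: [0.4, -0.4, 0.0]
opening: 0.998
```

Call:
move_arm:
  targets: [1,0,0,-4.5,0,1,0,0,-9,0,1,0,0,-13,0,1,0,0,-14,0,1,0,0,-14,0]

```text
clock: 21.5
eef_pos: [488.1, -271.7, 237.0]
tcp_rot: [3.138, 0.002, 1.571]
contact_force: [-0.5, 0.0, -0.6]
opening: 1.0
```

Run:
```python
from h import *
p,o=look('side','s11',['s36_mid','s41_mid'])
p,o=look('wrist','w11',['s36_mid'])
s=r.sense();print(s['clock'],s['eef_pos'],s['tcp_rot'],s['contact_force'])
ring(p,'g',proj(p,(487,-271,80)),80,40)
```

```text
side s36_mid [([489.5, -272.4, 51.5], 0.85)]
side s41_mid [([480.1, -347.9, 55.8], 0.87)]
wrist s36_mid [([487.0, -270.5, 51.6], 0.95)]
21.75 [ 486.26784242 -270.68701925  233.32995755] [-3.13870412e+00 -1.56474930e-03  1.57126964e+00] [ 0.71736229 -0.03567626 -0.76558681]
g [323.8 178.8] [48.3 50.2] -> [ 487.8 -270.6   80. ]
```

View pics/w11.png

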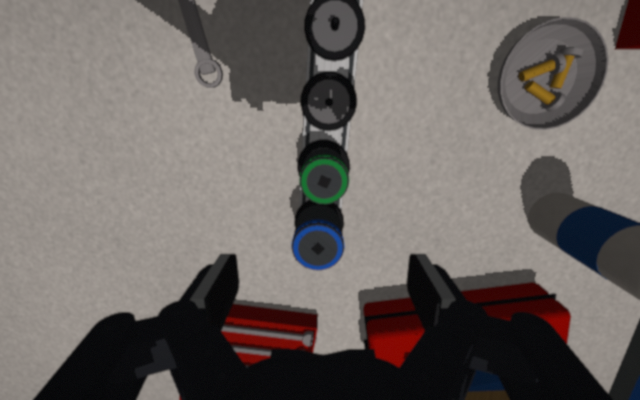

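Green and blue stand well at (324,181) and (318,247). Next is yellow (s30), at about (553.5, 107).

Call:
move_arm:
  targets: [1,2.5,0.4,0,0,1,7,1.2,0,0,1,12,2.1,0,0,1,17,3,0,0,1,22,3.9,0,0,1,26.5,4.7,0,0,1,31,5.5,0,0,1,34.5,6.1,0,0,1,37,6.6,0,0,1,37.8,6.7,0,0]

```text
clock: 22.75
eef_pos: [553.8, 109.1, 233.9]
tcp_rot: [-3.14, -0.0, 1.574]
contact_force: [0.4, -0.1, 0.0]
opening: 1.001
```

Call:
move_arm:
  targets: [1,0,0,3,0,1,0,0,7,0,1,0,0,10,0,1,0,0,10,0,1,0,0,10,0]

```text
clock: 23.25
eef_pos: [553.7, 106.2, 135.0]
tcp_rot: [-3.14, 0.0, 1.571]
contact_force: [0.8, 0.6, 1.3]
opening: 0.999
```

Run:
```python
from h import *
p,o=look('wrist','w12',['s30_mid'])
s=r.sense();print(s['clock'],s['eef_pos'],s['tcp_rot'],s['contact_force'])
ring(p,'y',proj(p,(553,107,70)),70,60)
```

```text
wrist s30_mid [([555.5, 107.1, 46.1], 0.74), ([503.6, -74.4, 13.6], 0.74)]
23.35 [555.08763631 106.66889467 136.76272153] [ 3.13958768e+00 -2.98902505e-04  1.57088456e+00] [ 0.83209846 -0.25115397  0.38821096]
y [323.1 207. ] [56.8 57. ] -> [554.5 108.   70. ]
```

View pics/w12.png

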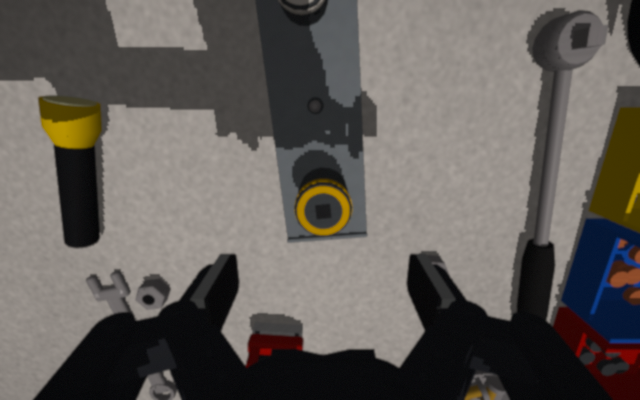

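Call:
move_arm:
  targets: [1,0.1,0,3,0,1,0.1,0,6,0,1,0.1,0,8.5,0,1,0.1,0,10,0,1,0.1,0,10.7,0,1,0.1,0,10.7,0,1,0.1,0,10.7,0]

```text
clock: 24.05
eef_pos: [554.9, 108.0, 29.4]
tcp_rot: [3.14, -0.0, 1.571]
contact_force: [-0.3, 0.0, 0.6]
opening: 1.003
```

Call:
move_arm:
  targets: [-1,0,0,0,0,-1,0,0,0,0,-1,0,0,0,0,-1,0,0,0,0,-1,0,0,0,0,-1,0,0,0,0,-1,0,0,0,0]

```text
clock: 24.75
eef_pos: [554.3, 107.9, 29.4]
tcp_rot: [3.141, -0.0, 1.571]
contact_force: [-3.6, -1.2, 10.3]
opening: 0.479
```

Call:
move_arm:
  targets: [-1,0,0,-1,0,-1,0,0,-3,0,-1,0,0,-5,0,-1,0,0,-8,0,-1,0,0,-11,0,-1,0,0,-13,0,-1,0,0,-13,0,-1,0,0,-13,0]

```text
clock: 25.55
eef_pos: [553.6, 107.8, 158.0]
tcp_rot: [-3.142, -0.0, 1.571]
contact_force: [0.2, -0.8, -4.0]
opening: 0.481
```

Run:
```python
from h import *
p=r.grab_frame('wrist'); cv2.imwrite('pics/w13.png',p['img'])
s=r.sense();e=s['eef_pos'];print(e,s['tcp_rot'],s['contact_force'],s['opening'])
ring(p,'y',proj(p,(554,107,70+e[2]-30)),70+e[2]-30,70)
```

```text
[553.08788363 107.65012861 157.21902549] [-3.13995294e+00  3.06754397e-04  1.57122117e+00] [ 0.61153446 -0.64893687 -5.20286525] 0.48001145331270834
y [322.4 305.5] [79.8 95.5] -> [554.2 103.9 197.2]
```

View pics/w13.png

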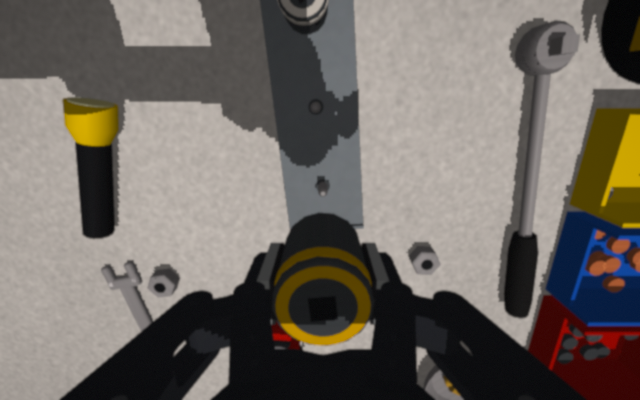

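Call:
move_arm:
  targets: [-1,-1.5,-0.3,0,0,-1,-4.5,-0.9,0,0,-1,-8.5,-1.7,0,0,-1,-12.5,-2.5,0,0,-1,-16.5,-3.3,0,0,-1,-20.5,-4.1,0,0,-1,-24.5,-4.9,0,0,-1,-27.5,-5.5,0,0,-1,-29.5,-5.9,0,0,-1,-30.3,-6,0,0]

```text
clock: 26.6
eef_pos: [492.3, -197.3, 157.0]
tcp_rot: [-3.139, -0.0, 1.569]
contact_force: [-0.2, 0.0, -4.0]
opening: 0.479
```

Call:
move_arm:
  targets: [-1,0,0,0,0,-1,0,0,0,0,-1,0,0,0,0]

```text
clock: 26.9
eef_pos: [494.1, -194.3, 158.0]
tcp_rot: [-3.141, -0.0, 1.572]
contact_force: [0.4, 0.2, -4.3]
opening: 0.479
```

Run:
```python
from h import *
p,o=look('wrist','w14',['foot1','handle'])
s=r.sense();e=s['eef_pos'];print(s['clock'],e,s['tcp_rot'],s['contact_force'],s['opening'])
```

```text
wrist foot1 [([488.7, -196.1, 16.6], 0.94), ([500.1, -120.1, 11.4], 0.92)]
wrist handle [([500.9, -70.4, 11.5], 0.91)]
27.05 [ 494.29509643 -194.41143969  158.24851944] [-3.14150027e+00 -1.18149117e-04  1.57244197e+00] [-0.22760775  0.01374919 -5.28522871] 0.47604925301896367
```

View pics/w14.png

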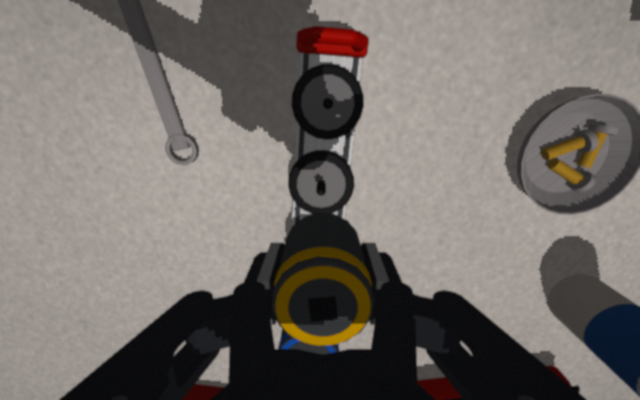

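Call:
move_arm:
  targets: [-1,-0.1,0,1.5,0,-1,-0.1,0,4,0,-1,-0.1,0,6.5,0,-1,-0.1,0,8.5,0,-1,-0.1,0,10,0,-1,-0.1,0,11,0,-1,-0.1,0,11.5,0,-1,-0.1,0,11.5,0,-1,-0.1,0,11.5,0]

```text
clock: 27.95
eef_pos: [494.7, -196.3, 43.9]
tcp_rot: [3.141, 0.0, 1.571]
contact_force: [0.5, -0.4, -4.2]
opening: 0.477
```

Call:
move_arm:
  targets: [-1,0,0,0.2,0,-1,0,0,0.4,0,-1,0,0,0.6,0,-1,0,0,0.6,0,-1,0,0,0.6,0]

```text
clock: 28.45
eef_pos: [494.1, -196.2, 37.2]
tcp_rot: [-3.141, -0.0, 1.571]
contact_force: [0.6, 0.4, -3.6]
opening: 0.477
```

Call:
move_arm:
  targets: [-1,0,0,0.1,0,-1,0,0,0.1,0,-1,0,0,0.1,0]

```text
clock: 28.75
eef_pos: [494.1, -196.2, 36.3]
tcp_rot: [-3.142, -0.0, 1.571]
contact_force: [-0.4, -0.2, -3.3]
opening: 0.479
```

Call:
move_arm:
  targets: [-1,0,0,0.1,0,-1,0,0,0.1,0,-1,0,0,0.1,0]

```text
clock: 29.05
eef_pos: [494.2, -196.2, 35.5]
tcp_rot: [3.141, 0.0, 1.571]
contact_force: [-0.6, 0.5, 0.8]
opening: 0.475
```

Call:
move_arm:
  targets: [-1,0,0,0,0,-0.3,0,0,0,0,0.1,0,0,0,0,0.5,0,0,0,0,1,0,0,0,0,1,0,0,0,0,1,0,0,0,0,1,0,0,0,0,1,0,0,-2,0,1,0,0,-6,0]

```text
clock: 30.05
eef_pos: [492.1, -195.4, 93.6]
tcp_rot: [-3.136, -0.002, 1.571]
contact_force: [0.1, -0.4, 0.4]
opening: 1.002
```

Call:
move_arm:
  targets: [1,0,0,-4.5,0,1,0,0,-9,0,1,0,0,-13,0,1,0,0,-14,0,1,0,0,-14,0,1,0,0,-14,0]

```text
clock: 30.65
eef_pos: [493.4, -195.9, 234.0]
tcp_rot: [-3.14, -0.001, 1.571]
contact_force: [0.5, -0.2, -0.4]
opening: 1.003
```

Run:
```python
from h import *
p,o=look('side','s15',['s30_mid','s36_mid','s41_mid'])
p,o=look('wrist','w15',['s30_mid','foot1'])
s=r.sense();print(s['clock'],s['eef_pos'],s['tcp_rot'],s['contact_force'])
```

```text
side s30_mid [([493.3, -200.3, 47.7], 0.86)]
side s36_mid [([487.9, -276.4, 49.5], 0.63)]
side s41_mid [([478.7, -345.7, 53.4], 0.87), ([494.5, -197.1, 52.5], 0.37)]
wrist s30_mid [([493.7, -198.0, 49.2], 0.6)]
wrist foot1 [([497.8, -117.8, 11.1], 0.88), ([485.7, -268.0, 13.4], 0.77), ([487.3, -194.1, 15.8], 0.62)]
31.0 [ 493.83287388 -196.07594517  234.40139753] [-3.14018339e+00 -5.53109512e-04  1.57126050e+00] [-0.42924496  0.50651981  0.03875804]
```

View pics/w15.png

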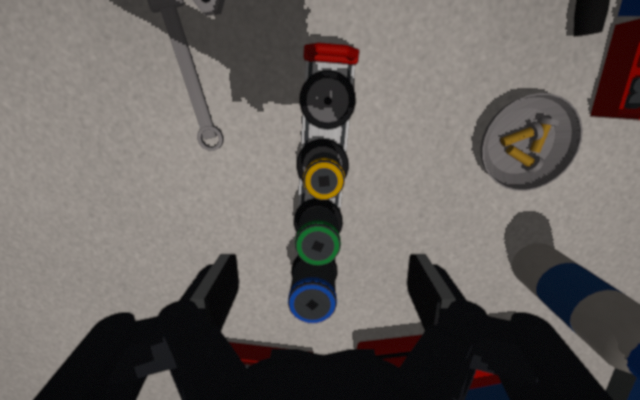

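Three stand upright. Last is s24, at about (539.5, 257).

Call:
move_arm:
  targets: [1,2.5,0.3,0,0,1,7.5,0.8,0,0,1,12.5,1.3,0,0,1,17.5,1.8,0,0,1,22.5,2.3,0,0,1,27.5,2.8,0,0,1,32.5,3.3,0,0,1,37.5,3.8,0,0,1,42,4.2,0,0,1,45.3,4.5,0,0]

```text
clock: 32.0
eef_pos: [538.7, 259.9, 234.9]
tcp_rot: [-3.141, -0.0, 1.573]
contact_force: [0.3, -1.2, 0.5]
opening: 1.001
```

Call:
move_arm:
  targets: [1,0,0,3,0,1,0,0,7,0,1,0,0,10,0,1,0,0,10,0,1,0,0,10,0]

```text
clock: 32.5
eef_pos: [538.9, 256.8, 135.4]
tcp_rot: [-3.141, 0.0, 1.571]
contact_force: [-0.2, -0.0, 0.7]
opening: 1.006
```

Run:
```python
from h import *
p,o=look('wrist','w16',['s24_mid'])
s=r.sense();print(s['clock'],s['eef_pos'],s['tcp_rot'],s['contact_force'])
ring(p,'w',proj(p,(540,257,66)),66,26)
```

```text
wrist s24_mid []
32.6 [540.15340548 257.28670396 137.07589632] [ 3.13923925e+00 -1.10924075e-03  1.57107301e+00] [-0.01083414  0.20739787  0.47288697]
w [323.4 207.4] [35.6 38. ] -> [540.1 256.7  66. ]
```

View pics/w16.png

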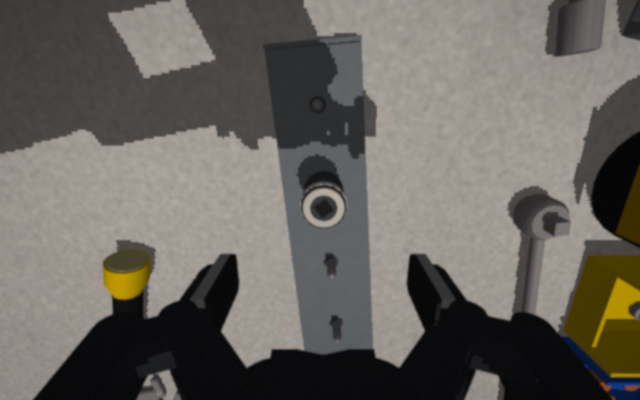

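Call:
move_arm:
  targets: [1,0,0,3,0,1,0,0,6,0,1,0,0,8.5,0,1,0,0,10,0,1,0,0,10.8,0,1,0,0,10.8,0,1,0,0,10.8,0]

```text
clock: 33.3
eef_pos: [539.8, 257.2, 28.5]
tcp_rot: [3.14, -0.001, 1.571]
contact_force: [-0.0, -0.6, 0.6]
opening: 1.0
```

Call:
move_arm:
  targets: [-1,0,0,0,0,-1,0,0,0,0,-1,0,0,0,0,-1,0,0,0,0,-1,0,0,0,0,-1,0,0,0,0,-1,0,0,0,0,-1,0,0,0,0]
  squeeze: 60

```text
clock: 34.1
eef_pos: [539.4, 257.0, 28.1]
tcp_rot: [3.141, -0.0, 1.571]
contact_force: [-1.9, -1.1, 7.2]
opening: 0.396
```

Call:
move_arm:
  targets: [-1,0,0,-1,0,-1,0,0,-3,0,-1,0,0,-5,0,-1,0,0,-8,0,-1,0,0,-11,0,-1,0,0,-13,0,-1,0,0,-13,0,-1,0,0,-13,0]

```text
clock: 34.9
eef_pos: [538.6, 256.7, 157.1]
tcp_rot: [3.142, -0.0, 1.571]
contact_force: [-0.0, 0.2, -2.3]
opening: 0.397
```

Run:
```python
from h import *
p=r.grab_frame('wrist'); cv2.imwrite('pics/w17.png',p['img'])
s=r.sense();e=s['eef_pos'];print(e,s['tcp_rot'],s['contact_force'],s['opening'])
```

```text
[538.14254904 256.46778777 156.25724933] [-3.14016628e+00  6.89282883e-04  1.57130623e+00] [-0.50376703  0.15824343 -2.94248464] 0.40007707897303624
```

View pics/w17.png

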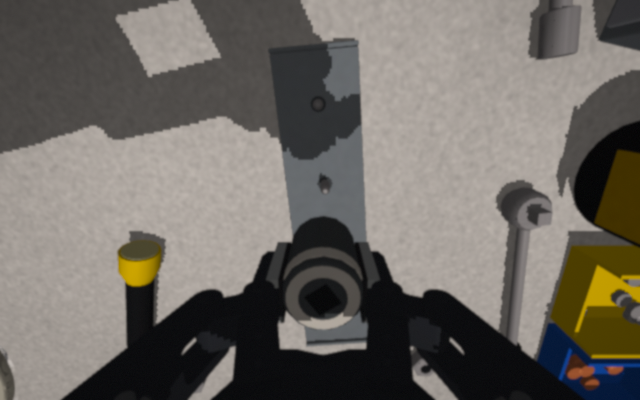

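Call:
move_arm:
  targets: [-1,-1.5,-0.2,0,0,-1,-5,-0.5,0,0,-1,-9.5,-1,0,0,-1,-14,-1.5,0,0,-1,-18.5,-2,0,0,-1,-23,-2.4,0,0,-1,-27.5,-2.9,0,0,-1,-32,-3.3,0,0,-1,-35.5,-3.7,0,0,-1,-37.6,-3.9,0,0]

```text
clock: 35.95
eef_pos: [498.1, -122.0, 156.0]
tcp_rot: [-3.139, 0.0, 1.569]
contact_force: [1.3, 0.1, -2.1]
opening: 0.396
```

Call:
move_arm:
  targets: [-1,0,0,0,0,-1,0,0,0,0,-1,0,0,0,0]

```text
clock: 36.25
eef_pos: [499.5, -118.6, 156.7]
tcp_rot: [-3.14, -0.001, 1.571]
contact_force: [-0.9, 0.4, -2.6]
opening: 0.394
```

Run:
```python
from h import *
p,o=look('wrist','w18',['foot1','handle'])
s=r.sense();e=s['eef_pos'];print(s['clock'],e,s['tcp_rot'],s['contact_force'],s['opening'])
```

```text
wrist foot1 [([496.7, -117.3, 14.3], 0.66)]
wrist handle [([503.8, -71.6, 14.6], 0.58)]
36.4 [ 500.04485164 -118.35615523  157.09025142] [-3.14118282e+00 -1.85405763e-04  1.57247995e+00] [-0.60826483 -0.5839584  -1.91599104] 0.3978474949809931
```

View pics/w18.png

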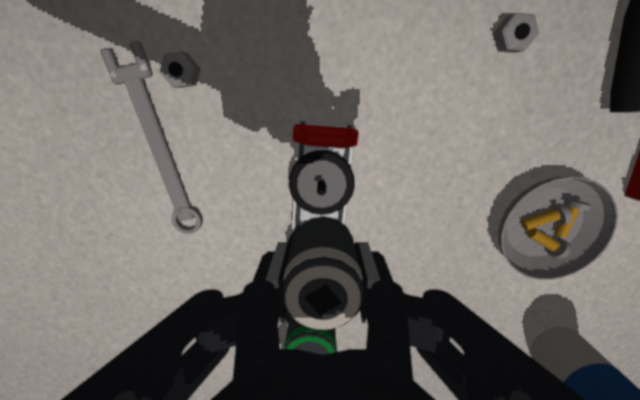

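Run:
```python
from h import *
p=r.grab_frame('wrist'); print(backproj(p,(321.5,182),21))
i=cv2.resize(p['img'][120:340,220:420],None,fx=3,fy=2.7); cv2.imwrite('pics/w19.png',i[:600])
for q in [(499.5,-119.5,22),(499.5,-119.5,48)]: print(proj(p,q))
```

```text
[ 499.57050258 -116.96752345   21.        ]
[321.42334369 184.7562844 ]
[321.31230263 192.8814281 ]
```

View pics/w19.png

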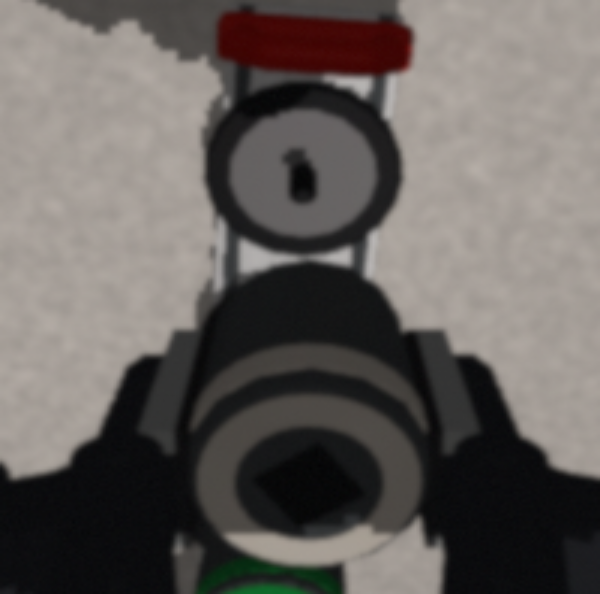

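Call:
move_arm:
  targets: [-1,0.15,-0.05,1.5,0,-1,0.15,-0.05,4,0,-1,0.15,-0.05,6.5,0,-1,0.15,-0.05,8.5,0,-1,0.15,-0.05,10,0,-1,0.15,-0.05,11,0,-1,0.15,-0.05,11.5,0,-1,0.15,-0.05,11.5,0,-1,0.15,-0.05,11.5,0]

```text
clock: 37.35
eef_pos: [500.1, -117.7, 42.8]
tcp_rot: [3.141, 0.0, 1.571]
contact_force: [-0.2, 0.3, -1.8]
opening: 0.396
```

Call:
move_arm:
  targets: [-1,0,0,0.2,0,-1,0,0,0.4,0,-1,0,0,0.6,0,-1,0,0,0.6,0,-1,0,0,0.6,0]

```text
clock: 37.85
eef_pos: [499.6, -117.7, 36.3]
tcp_rot: [-3.142, -0.0, 1.571]
contact_force: [0.9, 1.1, -2.0]
opening: 0.395
```

Call:
move_arm:
  targets: [-1,0,0,0.1,0,-1,0,0,0.1,0,-1,0,0,0.1,0]

```text
clock: 38.15
eef_pos: [499.6, -117.7, 35.3]
tcp_rot: [-3.142, -0.0, 1.571]
contact_force: [-0.2, -0.1, -3.0]
opening: 0.391
```

Call:
move_arm:
  targets: [-1,0,0,0.1,0,-1,0,0,0.1,0,-1,0,0,0.1,0]

```text
clock: 38.45
eef_pos: [499.6, -117.7, 34.2]
tcp_rot: [-3.142, -0.0, 1.571]
contact_force: [0.2, -0.5, -2.9]
opening: 0.394
```

Call:
move_arm:
  targets: [-1,0,0,0.1,0,-1,0,0,0.1,0,-1,0,0,0.1,0]

```text
clock: 38.75
eef_pos: [499.6, -117.7, 34.1]
tcp_rot: [3.142, 0.0, 1.571]
contact_force: [-3.8, 1.0, 11.1]
opening: 0.395
```

Contact. Release and retreat.

Call:
move_arm:
  targets: [-1,0,0,-0.05,0,-0.5,0,0,-0.05,0,-0.1,0,0,-0.05,0,0.4,0,0,-0.05,0,1,0,0,-0.05,0,1,0,0,-0.05,0,1,0,0,-0.05,0,1,0,0,-0.05,0,1,0,0,-2,0,1,0,0,-6,0]

```text
clock: 39.75
eef_pos: [497.4, -117.2, 91.6]
tcp_rot: [-3.136, -0.001, 1.571]
contact_force: [1.4, -0.4, -0.3]
opening: 1.0
```

Call:
move_arm:
  targets: [1,0,0,-4.5,0,1,0,0,-9,0,1,0,0,-13,0,1,0,0,-14,0,1,-4,0,-14,0,1,-7,0,-14,0,1,-7,0,-14,0,1,-7,0,-14,0]

```text
clock: 40.55
eef_pos: [499.1, -187.7, 232.5]
tcp_rot: [-3.14, -0.001, 1.57]
contact_force: [0.0, -0.2, -0.8]
opening: 0.996
```

Run:
```python
from h import *
N=['s24_mid','s30_mid','s36_mid','s41_mid','foot1','handle']
p,o=look('side','s20',N)
p,o=look('scene','c20',N)
p,o=look('wrist','w20',N)
s=r.sense();print(s['clock'],s['eef_pos'],s['contact_force'])
```

```text
side s24_mid [([497.0, -118.6, 45.2], 0.89)]
side s30_mid [([493.4, -197.5, 48.5], 0.63)]
side s36_mid [([490.8, -272.7, 50.7], 0.67)]
side s41_mid [([477.8, -346.4, 52.9], 0.59)]
side foot1 [([495.5, -114.2, 10.5], 0.64), ([479.6, -341.5, 9.5], 0.58), ([488.2, -270.9, 15.4], 0.49), ([492.9, -191.0, 12.7], 0.48)]
side handle [([498.5, -68.4, 15.2], 0.65)]
scene s24_mid [([499.4, -115.9, 47.6], 0.86), ([483.0, -342.2, 13.3], 0.53)]
scene s30_mid [([495.4, -202.3, 50.1], 0.75), ([499.2, -114.7, 9.4], 0.71)]
scene s36_mid [([486.3, -270.1, 53.1], 0.95)]
scene s41_mid [([479.7, -351.8, 56.9], 0.66)]
scene foot1 [([486.8, -265.4, 17.1], 0.65), ([495.1, -196.1, 15.0], 0.6), ([499.7, -116.4, 12.4], 0.5), ([479.6, -343.4, 13.2], 0.49)]
scene handle [([507.8, -75.3, 12.5], 0.61)]
wrist s24_mid [([498.3, -113.4, 48.3], 0.79)]
wrist s30_mid [([491.6, -198.4, 50.0], 0.91), ([480.1, -343.0, 52.9], 0.62)]
wrist s36_mid [([487.2, -272.5, 52.3], 0.65)]
wrist s41_mid [([479.0, -342.9, 53.4], 0.74)]
wrist foot1 [([488.5, -196.7, 19.3], 0.97), ([484.4, -266.9, 11.7], 0.89), ([498.4, -117.9, 11.6], 0.63)]
wrist handle [([501.9, -73.1, 13.1], 0.69)]
41.6 [ 499.62529123 -187.72789597  233.27267113] [-0.71519023  0.15666608 -0.02444976]
```

View pics/w20.png

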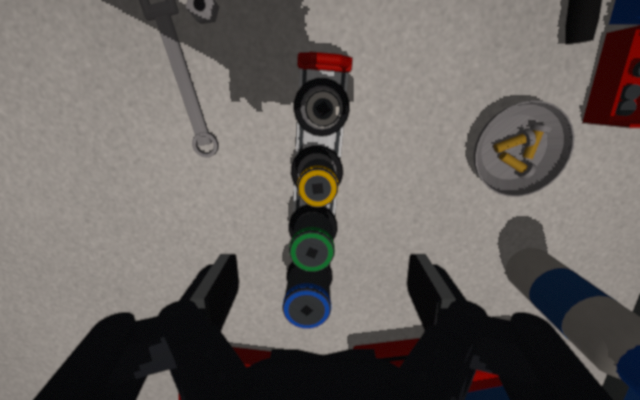

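View pics/s20.png

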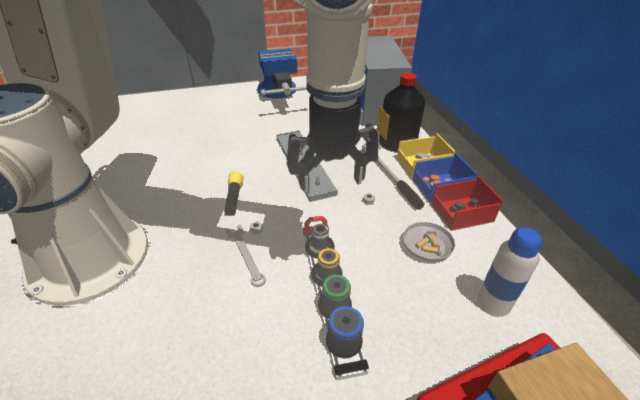

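Run:
```python
from rig import r
print(r.sign_off()); print(r.sense()['clock'])
```

```text
the job is handed in; nothing more can be done
None
the job is handed in; nothing more can be done
```

All four sockets are on the rail, one per post in order of size: s24 next to the red handle, then s30, s36, and s41 at the far end. I lowered each one until the wrist force showed it resting on its foot, then released it. The job was handed in at about 41.6 s of the 101 s allowed, with the gripper open and well above the sockets.

- **Upright and seated:** The last wrist and side pictures show all four sockets upright. Their measured mid-heights are within about 4 mm of the expected 47, 49, 51 and 53 mm. All the wrist-camera heights are within 1.3 mm.
- **Centring:** The averaged positions put each socket about 1–6 mm from its post, against the 14 mm limit.
- **Disagreements:** The networks' readings of the same point differed by a few mm between cameras, up to about 9 mm for s41 along the rail. The largest single offset from a post was about 8 mm, the scene camera's reading for s41.

The sign-off call gave no verdict.

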